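Start the buffing machine with the dust box ready

ROBOT

A 6-joint arm with a two-finger parallel gripper is mounted at the origin on the work surface. World frame = base frame: x ahead of the robot, y to its left, z up, the work surface at z = 0. Lengths are in m, angles in rad, forces in N, time in s.
With the tool pointing down it reaches from about 0.3 to 0.875 m from the base axis. Payload 6.4 kg.
Tool frame: the origin (TCP) lies on the centre line of the jaws, within the pads' length; the fingertips stand 8 mm ahead of it and the grasp point (between the pads) lies 11 mm behind it; z points along the fingers, y is the line along which they close (so a half turn about z gives the same grasp; the last joint's range is limited). The gripper opens to 85 mm and grips with 20 to 120 N. Pads are 22 mm wide; open, the fingers measure 114 mm over their backs; the gripper's body (76 mm by 85 mm) begins 54 mm behind the grasp point. The pads swing forward as they close: fully open they stand 13 mm farther back than shut.
Start: joints at [0.976, 0.181, 1.607, -0, 1.354, -0.206], TCP at [0.218, 0.532, 0.239] pointing down, gripper open.
Joint ranges: [-2.99, 2.99], [-0.89, 2.07], [0.3, 2.58], [-1.14, 4.28], [0, 2.63], [-3.12, 3.12]. Speed limits (rad/s): [2.57, 2.57, 3.01, 3.14, 3.14, 3.14].

INTERFACE

Orientations are given as a unit quaternion [w, x, y, z].
In Python, from bench import ctrl gives the robot as it stands.
- The arm moves only by the shell command python3 -m handwheel 'ROWS' [OPENING]. ROWS is JSON, a list that holds one entry, the list of rows, each a list of 4 numbers: the shift along the tool's x, y, z each as a share of 20 cm, from -1 to 1, then the turn about the tool's z as a share of 1.5 rad, from -1 to 1. In form: [[[x, y, z, twist], ...]]. A call has 1 to 10 rows; each row is the pose to reach, as a shift and turn from the pose commanded when the call began, along the tool's axes at that moment; what a row does not reach only later rows make up. A row lasts 1/8 s, in which the tool goes at most 62.5 mm and 10.7 degrees, less where a joint would pass 70% of its speed; a pose out of reach is approached as far as the arm can. A call with a number of a shift or a turn outside -1 to 1 is refused whole. A call with a gripper value outside its range is refused whole. OPENING is the finger opening in mm, from 0 to 85.4, set as the call begins (- or left out, the last holds). The fingers move at their own pace and stop on an object; the grip force is fixed at half the most. Time passes only in rows, so rows that repeat a pose let the fingers close. It gives the time, the measured TCP pose, the force, the opening and the grip force at its end, in the units of the state.
- ctrl.get_obs(): the state, without advancing time (a new reading comes with each control period).
- ctrl.camera(name): name is "side" or "top"; returns a dict with "color" (420x560x3 uint8, red, green, blue), "range_z" (420x560 float32, m along the optical axis (not along the pixel's ray), 0 where there is no reading), "K" (3x3 intrinsics, pixels), "distortion" ([k1, k2, p1, p2, k3] as OpenCV has them; the pictures are not rectified), "pose" (4x4, takes a point from camera to world coordinates). Camera axes: x right, y down, z forward; pixel columns grow to the right and rows downward; lengths in m; the calibration is good to about 2 mm. A picture is of the moment at which its call begins.
- ctrl.hand_in(): hands the job in; it is judged then, once.
The state is a dict: "time_s": time; "q": joint angles; "dq": joint speeds; "joint_efforts": joint torques, N m; "eef_pos": TCP position; "eef_rot": TCP orientation; "wrist_force": force on the tool from outside, world axes, zero at the start; "torque": the same for the moment, N m; "opening": opening from 0.0 (shut) to 1.0 (fully open); "grasp_force": force on a finger pad.
Only numpy, scipy, OpenCV 4.12 (cv2) and the standard library are available. Lean on these libraries where they do the work, as an engineer would, in place of code of your own. Each camera call takes 0.05 s, during which the arm holds its last target. There are 200 camera calls.

TASK

Get the buffing machine going, in this order: push the dust box's chip drawer fully home, then press the raised half of the blue rocker (the half with the white bar) fully down until it lies flat, then press the green start button on the buffing machine fully in and let it spring back. Use the fingertips only to push and press; do not press the red button, and leave the spoon, mug, tools and everything else where they are.

Things in the scene. Friction and masses are not known exactly. Their poses are not given: they have to be found in the camera images.
- dustbox: grey downdraft dust box, fixed to the bench, 260 (x) x 240 (y) x 100 mm high, black slots in its top. Origin under its centre on the bench; its own -x is the drawer side, which faces roughly to the robot, z up. It stands left or right of the middle, turned by up to 0.25 rad
- drawer_front (a point): centre of the outer face of the plywood chip drawer's flat front (220 wide x 80 mm high x 12 mm thick, from 14 to 94 mm above the bench), 59 mm above the bench; moves with the drawer. Push it along the dust box's own +x; the space before its middle is clear
- drawer (a joint): how far the chip drawer stands out, m: 0 fully home against its stop, 0.03 to 0.05 at the start. Slides with about 2 N of friction and stays where it is left
- rocker_press (a point): where to press the blue rocker straight down: on its half with the white bar, 24 mm from the pivot; moves with the rocker. Off: that half slopes up from the pivot, this point 130 mm above the bench; on: it lies flat, this point 122 mm high. The pivot is 122 mm above the bench, at the dust box's own x -0.06, y 0; the barred half is on own +y
- rocker (a joint): angle of the rocker, a shallow V 36 mm wide, its two halves each 36 mm long, side by side along the dust box's own y. rad: 0 off, 0.32 fully on. Stiff in its pivot: it stays where it is left; takes about 1.5 to 3 N, then rests on a hard stop
- buffer: green bench buffing machine, fixed to the bench: base 280 (x) x 250 (y) x 60 mm high, motor and two 160 mm buffing wheels on the rear of it (up to 230 mm high, own x from -0.02 to 0.14). Origin under the base's centre; its own -x, with the two buttons, faces roughly to the robot. It stands beside the dust box, turned by up to 0.25 rad
- start_top (a point): centre of the top of the green start button (32 mm across, black collar 48 mm across), on the base's front strip at own x -0.10, y +0.045, 83 mm above the bench when out; moves with the button. Press straight down
- start (a joint): how far the green button is pressed, m: 0 out, 0.007 fully in; it springs back. About 1.5 N to begin, 5 N fully in, then a hard stop
- stop_top (a point): centre of the top of the red stop button, same size as the green one, at own x -0.10, y -0.045; not to be pressed
- stop (a joint): how far the red button is pressed, m: 0 out, 0.007 fully in
- spoon: wooden spoon 190 mm long, lying on the slotted top of the dust box; bystander
- polish: round polish tin, 60 mm across, 45 mm high; origin under its centre; bystander
- mug: black mug, 80 mm across, 95 mm high, with a side handle; origin under its centre; bystander
- gouge: hand gouge with dark wooden handle, 220 mm long, lying on the bench; bystander
- blank: pale wood block 140 x 55 x 45 mm; origin under its centre; bystander
- mallet: turned wooden carver's mallet standing on its head, 84 mm across, 260 mm high; origin under its centre; bystander
- tape: red tape measure 70 x 35 x 60 mm; origin under its centre; bystander

How it is judged:
On the way, in this order (a step that is already met when the one before it is completed fails the run):
1. the chip drawer is pushed home, to within 3 mm (value of joint drawer below 0.003 m), for 0.2 s.
2. the blue rocker is on, with the drawer home (value of joint drawer below 0.003 m and value of joint rocker above 0.27 rad), for 0.2 s.
3. the green button is pressed in by more than 5 of its 7 mm, with the drawer home and the rocker on (all of step 2 and value of joint start above 0.005 m), for 0.05 s.
At the end, for the whole second after the job is handed in: The drawer is home within 3 mm, the rocker is on (beyond 0.27 rad), the green and red buttons are out (within 1.5 mm), and the loose things are at rest within 25 mm of where they stood (all of step 2 and value of joint each of start, stop below 0.0015 m and distance of each of spoon, polish, mug, gouge, blank, mallet, tape from where it was at the start of the episode below 0.025 m and linear speed of each of spoon, polish, mug, gouge, blank, mallet, tape below 0.02 m/s); the robot touches nothing.
It fails at once if the red stop button is pressed (more than 3 mm) (value of joint stop above 0.003 m).
It fails at once if the rocker is switched on before the drawer is home (value of joint rocker above 0.2 rad and value of joint drawer above 0.006 m).
It fails at once if the green button is pressed before the rocker is on (value of joint start above 0.004 m and value of joint rocker below 0.2 rad).
It fails at once if one of the loose things is lifted, carried or pushed more than 25 mm (distance of any of spoon, polish, mug, gouge, blank, mallet, tape from where it was at the start of the episode above 0.025 m).
It also fails if it takes over 54 s, if anything falls off the work surface, if the arm or the gripper's body presses on something with over 40 N, if the wrist force passes 120 N, or if a joint passes its speed limit or range.

## Working session

There is one attempt and no reset: what is moved stays moved. The work goes in short steps, Python scripts to look and compute and a shell command to move; the robot and the scene stay as the last step left them, time stands still between calls to the robot, and variables do not carry over. Pictures are saved under pics/ and viewed, at most 10 in all, crops included, and the job is handed in when it is done.

```bash
mkdir -p pics; cat > h.py <<'E'
import numpy as np,cv2
from bench import ctrl
def grab(n,tag):
    c=ctrl.camera(n); np.savez(f'{n}_{tag}.npz',**{k:np.asarray(v) for k,v in c.items()})
    cv2.imwrite(f'pics/{n}_{tag}.png',c['color'][:,:,::-1]); return c
def world(c):
    """per-pixel world xyz from depth"""
    h,w=c['range_z'].shape
    uv=np.stack(np.meshgrid(np.arange(w),np.arange(h)),-1).reshape(-1,1,2).astype(float)
    n=cv2.undistortPoints(uv,c['K'],c['distortion']).reshape(h,w,2)
    z=c['range_z'][...,None]; p=np.concatenate([n*z,z],-1)
    return p@c['pose'][:3,:3].T+c['pose'][:3,3]
def project(c,P):
    T=np.linalg.inv(c['pose']); return cv2.projectPoints(np.float64(P).reshape(-1,1,3),cv2.Rodrigues(T[:3,:3])[0],T[:3,3],c['K'],c['distortion'])[0].reshape(-1,2)
E
python3 - <<'E'
from h import *
for n in('top','side'):
    c=grab(n,'0'); print(n,c['pose'].round(3).tolist(),c['K'].tolist())
o=ctrl.get_obs(); print(o)
E
```

```text
top [[-0.009, -0.981, 0.193, 0.245], [-1.0, 0.008, -0.005, -0.019], [0.003, -0.193, -0.981, 1.679], [0.0, 0.0, 0.0, 1.0]] [[544.2214307320759, 0.0, 269.389145389708], [0.0, 544.2214307320759, 205.7018787031172], [0.0, 0.0, 1.0]]
side [[0.967, -0.123, 0.224, 0.292], [-0.256, -0.493, 0.832, -0.99], [0.008, -0.861, -0.508, 0.685], [0.0, 0.0, 0.0, 1.0]] [[386.0102157354813, 0.0, 284.5238452405437], [0.0, 386.0102157354813, 211.68732776133103], [0.0, 0.0, 1.0]]
{'time_s': 0.1, 'q': array([ 9.75706849e-01,  1.81488749e-01,  1.60793578e+00, -2.15625575e-05,
        1.35381517e+00, -2.06312479e-01]), 'dq': array([ 0.00040612, -0.00144848, -0.00122064,  0.0002854 , -0.000288  ,
       -0.00028284]), 'joint_efforts': array([ 1.59319911e-04, -4.45878303e+01, -3.52237487e+01, -3.43304091e-04,
        4.20130804e-03, -4.51543400e-06]), 'eef_pos': array([0.21766505, 0.53166364, 0.23844845]), 'eef_rot': array([-3.11534136e-04,  1.93164236e-01,  9.81166092e-01, -7.62396620e-04]), 'wrist_force': array([-0.47086919,  0.88365353,  0.18653839]), 'torque': array([-0.01619558,  0.00858998, -0.00213139]), 'grasp_force': 0.0, 'opening': 1.000294126576239}
```

View pics/top_0.png

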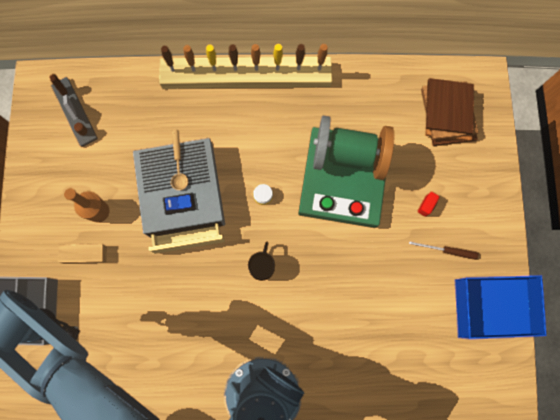

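View pics/side_0.png

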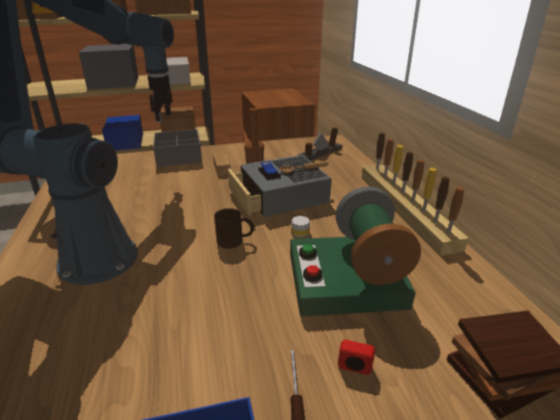

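The top view shows the dust box at about (180,185), its drawer front at (185,242), the rocker at (178,203) with the spoon bowl just behind it, and the mallet on the left. The buffer is at (345,170), with the green button at (327,203) and the red one at (357,208). Next I measure them.

```bash
python3 - <<'E'
from h import *
c=dict(np.load('top_0.npz')); W=world(c); hsv=cv2.cvtColor(c['color'],cv2.COLOR_RGB2HSV); H,S,V=[hsv[...,i].astype(int) for i in range(3)]
yy,xx=np.mgrid[:420,:560]; roi=lambda a,b,d,e:(xx>=a)&(xx<b)&(yy>=d)&(yy<e)
def big(m):
    n,l,s,_=cv2.connectedComponentsWithStats(m.astype(np.uint8)); return l==1+s[1:,4].argmax()
def rect(m,name):
    p=W[m][:,:2]; (cx,cy),(w,h),a=cv2.minAreaRect((p*1000).astype(np.float32)); print(name,m.sum(),'c',round(cx,1),round(cy,1),'wh',round(w,1),round(h,1),'ang',round(a,2),'z',np.median(W[m][:,2]).round(4))
def hit(u,v,z):
    n=cv2.undistortPoints(np.float64([[[u,v]]]),c['K'],c['distortion'])[0,0]; d=c['pose'][:3,:3]@[*n,1]; t=c['pose'][:3,3]; return (t+d*(z-t[2])/d[2]).round(4)
z=W[...,2]
rect(big(roi(125,230,130,245)&(S<70)&(z>.085)&(z<.112)),'box')
rect(big(roi(125,235,222,262)&(S>60)&(z>.08)&(z<.105)),'drawer')
rk=roi(155,205,190,216)&(H>100)&(H<130)&(S>120); rect(big(rk),'rocker')
rect(big(roi(295,395,120,230)&(H>55)&(H<95)&(S>80)&(z>.05)&(z<.075)),'base')
for nm,m,zz in(('rk',big(rk),.126),('green',big(roi(315,340,192,214)&(H>45)&(H<75)&(S>150)),.083),('red',big(roi(345,370,198,220)&((H<8)|(H>172))&(S>150)),.083)):
    u,v=xx[m].mean(),yy[m].mean(); print(nm,m.sum(),u,v,hit(u,v,zz),'depth z',np.median(z[m]))
def crop(n,a,b,d,e,k):return cv2.resize(np.load(n)['color'][d:e,a:b,::-1],None,fx=k,fy=k,interpolation=cv2.INTER_CUBIC)
cv2.imwrite('pics/crop1.png',np.vstack([crop('top_0.npz',125,235,180,265,5),]))
E
```

```text
box 5816 c 622.4 250.6 wh 261.6 240.4 ang 9.39 z 0.1
drawer 343 c 449.4 222.0 wh 13.7 218.7 ang 9.31 z 0.0933
rocker 306 c 430.5 109.5 wh 443.9 77.2 ang 44.6 z 0.1231
base 3208 c 657.1 -259.6 wh 245.8 275.6 ang 79.53 z 0.0603
rk 306 178.76143790849673 202.16339869281046 [0.5638 0.2383 0.126 ] depth z 0.12313495759216675
green 76 326.64473684210526 202.1184210526316 [ 0.5692 -0.1982  0.083 ] depth z 0.08267913868300836
red 117 356.22222222222223 207.36752136752136 [ 0.5525 -0.2868  0.083 ] depth z 0.08208707887049704
```

View pics/crop1.png

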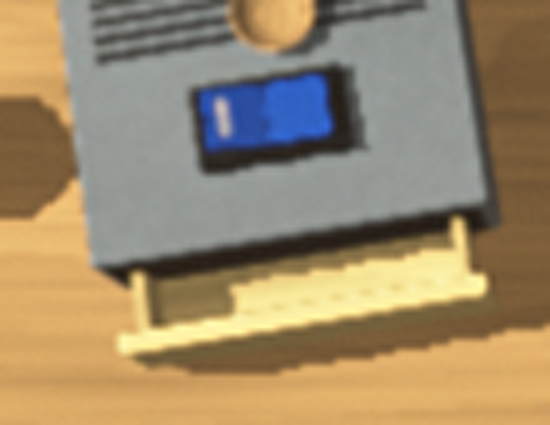

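The crop confirms the white bar is on the rocker's left half (own +y), at crop (222,117). The poses agree with each other: box yaw is about 9.4° and buffer yaw about -10.6°.

```bash
cat > go.py <<'E'
# usage: go.py x y z yaw_of_tool_y_deg -> shares for a move from the measured pose
import sys,numpy as np
from scipy.spatial.transform import Rotation as R
from bench import ctrl
o=ctrl.get_obs(); q=o['eef_rot']; r=R.from_quat([*q[1:],q[0]]); M=r.as_matrix()
t=np.array(sys.argv[1:4],float); yaw=np.degrees(np.arctan2(M[1,1],M[0,1])); d=(float(sys.argv[4])-yaw+90)%180-90
print('shift',(M.T@(t-o['eef_pos'])/.2).round(3),'twist',round(-np.radians(d)/1.5,3),'axes z',M[:,2].round(3),'yaw',yaw.round(2),'pos',o['eef_pos'].round(4),'t',o['time_s'],'q6',o['q'][5])
E
python3 go.py .408 .215 .239 99.4; python3 go.py .408 .215 .063 99.4
```

```text
shift [-1.481e+00 -1.104e+00 -1.000e-03] twist -0.369 axes z [-0.001 -0.001 -1.   ] yaw 67.73 pos [0.2177 0.5317 0.2384] t 0.1 q6 -0.20631247926867932
shift [-1.481 -1.103  0.879] twist -0.369 axes z [-0.001 -0.001 -1.   ] yaw 67.73 pos [0.2177 0.5317 0.2384] t 0.1 q6 -0.20631247926867932
```

```bash
python3 -m handwheel '[[[-0.25,-0.18,0,-0.12],[-0.5,-0.36,0,-0.24],[-0.75,-0.55,0,-0.369],[-0.95,-0.7,0,-0.369],[-0.95,-0.7,0,-0.369]]]' 0; python3 go.py .408 .215 .239 99.4
```

```text
time_s: 0.72
eef_pos: [0.3425, 0.3274, 0.239]
eef_rot: [-0.0, -0.08, 0.997, -0.0]
wrist_force: [-0.2, 0.7, -0.2]
opening: 0.0
grasp_force: 0.0
shift [-0.234 -0.607  0.001] twist -0.003 axes z [ 0.    -0.001 -1.   ] yaw 99.12 pos [0.3425 0.3274 0.239 ] t 0.725 q6 -1.2176400523683466
```

```bash
python3 -m handwheel '[[[-0.1,-0.28,0,0],[-0.234,-0.607,0,0],[-0.234,-0.607,0.25,0],[-0.234,-0.607,0.5,0],[-0.234,-0.607,0.75,0],[-0.234,-0.607,0.88,0],[-0.234,-0.607,0.88,0]]]'; python3 go.py .408 .215 .063 99.4
python3 - <<'E'
from h import *
c=grab('side','1'); i=c['color'][130:260,190:330,::-1]; cv2.imwrite('pics/s1.png',cv2.resize(i,None,fx=5,fy=4,interpolation=2)[:600,:800])
E
```

```text
time_s: 1.6
eef_pos: [0.4044, 0.2186, 0.0612]
eef_rot: [-0.003, -0.082, 0.997, -0.0]
wrist_force: [0.5, 0.8, 0.4]
opening: -0.002
grasp_force: 0.0
shift [-0.015 -0.021 -0.009] twist 0.001 axes z [-0.006 -0.001 -1.   ] yaw 99.46 pos [0.4044 0.2186 0.0612] t 1.6 q6 -1.4999039152550433
```

View pics/s1.png

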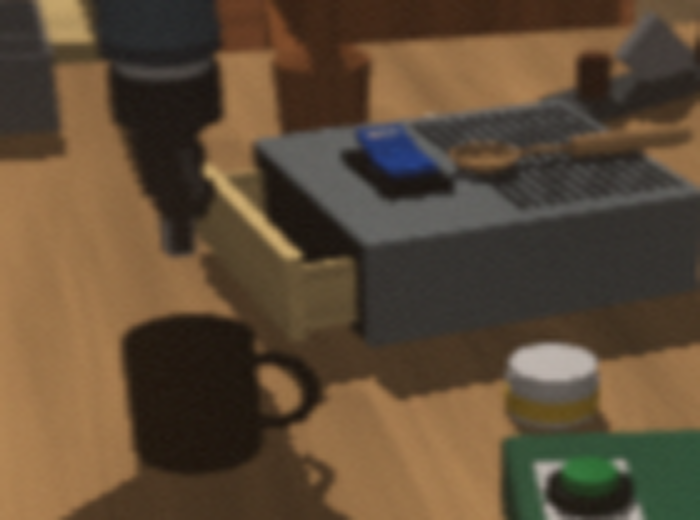

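The shut fingertips are at crop (178,240), just in front of the drawer's middle. Now I push.

```bash
python3 -m handwheel '[[[-0.05,0,0,0],[-0.1,0,0,0],[-0.15,0,0,0],[-0.19,0,0,0],[-0.22,0,0,0],[-0.25,0,0,0],[-0.28,0,0,0],[-0.3,0,0,0],[-0.31,0,0,0],[-0.31,0,0,0]]]'; python3 -m handwheel '[[[-0.01,0,0,0],[-0.02,0,0,0],[-0.03,0,0,0],[-0.03,0,0,0]]]'
```

```text
time_s: 2.9
eef_pos: [0.4683, 0.2287, 0.0633]
eef_rot: [0.0, -0.082, 0.997, 0.0]
wrist_force: [-0.7, 0.4, -0.7]
opening: 0.001
grasp_force: 0.0
time_s: 3.4
eef_pos: [0.4741, 0.2297, 0.0632]
eef_rot: [0.0, -0.082, 0.997, 0.0]
wrist_force: [-0.6, -0.1, -0.7]
opening: -0.0
grasp_force: 0.5
```

```bash
python3 -m handwheel '[[[-0.01,0,0,0],[-0.02,0,0,0],[-0.03,0,0,0],[-0.03,0,0,0]]]'
python3 - <<'E'
from h import *
c=grab('side','2'); i=c['color'][130:260,190:330,::-1]; cv2.imwrite('pics/s2.png',cv2.resize(i,None,fx=5,fy=4,interpolation=2))
E
```

```text
time_s: 3.9
eef_pos: [0.474, 0.2296, 0.0632]
eef_rot: [-0.007, -0.083, 0.997, -0.001]
wrist_force: [-26.6, -6.7, 26.3]
opening: -0.0
grasp_force: 12.7
```

View pics/s2.png

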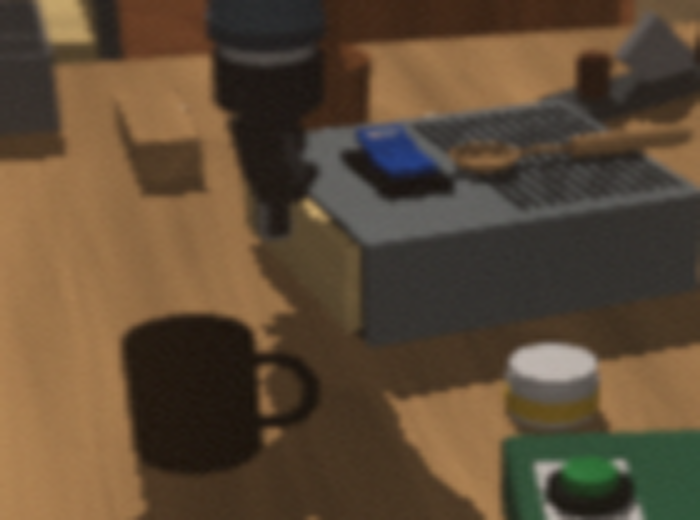

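The drawer front is flush with the box (crop 330,265), and the force rose to 27 N at the stop. I back off and raise the tool.

```bash
python3 -m handwheel '[[[0.04,0,0,0],[0.12,0,0,0],[0.2,0,0,0],[0.2,0,-0.2,0],[0.2,0,-0.4,0],[0.2,0,-0.6,0],[0.2,0,-0.75,0],[0.2,0,-0.75,0],[0.2,0,-0.75,0]]]'; python3 go.py .5593 .2645 .17 99.4
python3 - <<'E'
from h import *
c=grab('top','3');W=world(c); hsv=cv2.cvtColor(c['color'],cv2.COLOR_RGB2HSV)
i=c['color'][180:265,125:235,::-1]; cv2.imwrite('pics/t3.png',cv2.resize(i,None,fx=5,fy=5,interpolation=2))
E
```

```text
time_s: 5.08
eef_pos: [0.4401, 0.2239, 0.2126]
eef_rot: [-0.0, -0.082, 0.997, -0.0]
wrist_force: [0.2, -0.2, 0.0]
opening: -0.001
grasp_force: 0.0
shift [-0.621  0.103  0.213] twist 0.0 axes z [-0. -0. -1.] yaw 99.43 pos [0.4401 0.2239 0.2126] t 5.075 q6 -1.5056155276551988
```

View pics/t3.png

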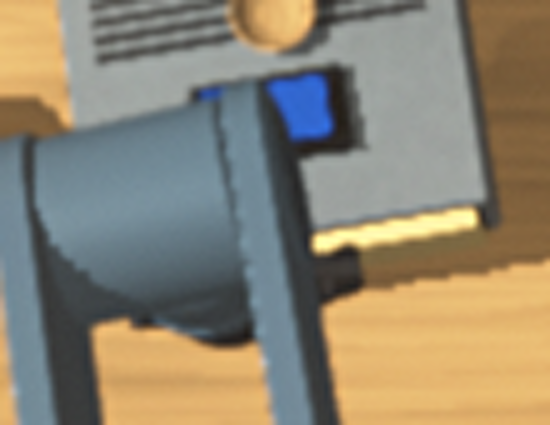

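The drawer stayed home (its edge shows at crop 400,230). Next is the rocker: I move above it, then press.

```bash
python3 -m handwheel '[[[-0.2,0.03,0,0],[-0.42,0.07,0,0],[-0.62,0.103,0,0],[-0.62,0.103,0.1,0],[-0.62,0.103,0.21,0],[-0.62,0.103,0.21,0],[-0.62,0.103,0.21,0]]]'; python3 go.py .5593 .2645 .13 99.4
```

```text
time_s: 6.0
eef_pos: [0.5586, 0.2645, 0.171]
eef_rot: [-0.0, -0.082, 0.997, -0.0]
wrist_force: [0.6, 0.5, 0.4]
opening: 0.004
grasp_force: 0.0
shift [-0.004 -0.001  0.205] twist 0.0 axes z [-0.001 -0.    -1.   ] yaw 99.44 pos [0.5586 0.2645 0.171 ] t 6.0 q6 -1.4850754640367314
```

```bash
python3 -m handwheel '[[[0,0,0.05,0],[0,0,0.1,0],[0,0,0.13,0],[0,0,0.15,0],[0,0,0.17,0],[0,0,0.19,0],[0,0,0.195,0],[0,0,0.2,0],[0,0,0.2,0],[0,0,0.2,0]]]'
```

```text
time_s: 7.25
eef_pos: [0.5593, 0.2646, 0.1313]
eef_rot: [0.0, -0.082, 0.997, -0.0]
wrist_force: [1.1, 0.5, 1.0]
opening: -0.003
grasp_force: 0.5
```

```bash
python3 -m handwheel '[[[0,0,0.005,0],[0,0,0.01,0],[0,0,0.015,0],[0,0,0.015,0],[0,0,0.015,0]]]'
```

```text
time_s: 7.88
eef_pos: [0.5594, 0.2647, 0.13]
eef_rot: [0.0, -0.082, 0.997, -0.0]
wrist_force: [-4.9, -1.0, 12.3]
opening: 0.003
grasp_force: 5.8
```

It reached the hard stop with 12 N and the tips at 122 mm, so the rocker is flat. I lift and move toward the green button.

```bash
python3 -m handwheel '[[[0,0,-0.1,0],[0,0,-0.3,0],[0,0,-0.5,0],[0,-0.2,-0.5,0],[0,-0.45,-0.5,0],[0,-0.7,-0.5,0],[0,-0.95,-0.5,0],[0,-0.95,-0.5,0]]]'; python3 go.py .568 -.1978 .2 79.4
python3 - <<'E'
from h import *
c=grab('top','4'); i=c['color'][180:265,125:235,::-1]; cv2.imwrite('pics/t4.png',cv2.resize(i,None,fx=5,fy=5,interpolation=2))
E
```

```text
time_s: 8.88
eef_pos: [0.5911, 0.0737, 0.229]
eef_rot: [0.0, -0.08, 0.997, -0.001]
wrist_force: [-0.2, -0.0, 0.4]
opening: 0.001
grasp_force: 0.0
shift [ 0.33  -1.322  0.146] twist 0.23 axes z [ 0.001 -0.001 -1.   ] yaw 99.16 pos [0.5911 0.0737 0.229 ] t 8.875 q6 -1.805046806079505
```

View pics/t4.png

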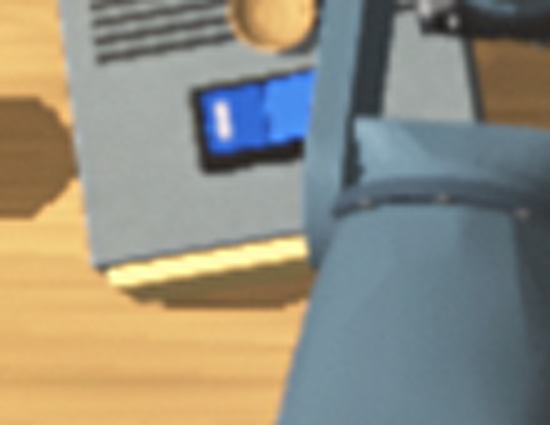

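The barred half now shades differently (crop 225,115), as it would lying flat. The drawer is home and the spoon hasn't moved. On to the green button.

```bash
python3 -m handwheel '[[[0.06,-0.22,0,0],[0.12,-0.45,0,0.1],[0.18,-0.7,0,0.2],[0.24,-0.95,0,0.23],[0.24,-0.95,0,0.23],[0.24,-0.95,0,0.23]]]'; python3 go.py .568 -.1978 .2 79.4
```

```text
time_s: 9.68
eef_pos: [0.5743, -0.1168, 0.2284]
eef_rot: [-0.0, 0.09, 0.996, 0.0]
wrist_force: [-0.1, 1.4, 0.8]
opening: 0.003
grasp_force: 0.0
shift [-0.041 -0.404  0.142] twist 0.004 axes z [-0.     0.001 -1.   ] yaw 79.72 pos [ 0.5743 -0.1168  0.2284] t 9.675 q6 -1.7949610215085248
```

```bash
python3 -m handwheel '[[[-0.02,-0.2,0,0],[-0.041,-0.404,0,0],[-0.041,-0.404,0.2,0],[-0.041,-0.404,0.4,0],[-0.041,-0.404,0.55,0],[-0.041,-0.404,0.6,0],[-0.041,-0.404,0.6,0],[-0.041,-0.404,0.6,0]]]'; python3 go.py .568 -.1978 .084 79.4
python3 - <<'E'
from h import *
c=grab('side','5'); i=c['color'][190:320,250:410,::-1]; cv2.imwrite('pics/s5.png',cv2.resize(i,None,fx=4.5,fy=4.5,interpolation=2))
E
```

```text
time_s: 10.68
eef_pos: [0.569, -0.199, 0.11]
eef_rot: [0.001, 0.09, 0.996, -0.001]
wrist_force: [1.3, 0.4, 0.2]
opening: 0.001
grasp_force: 0.0
shift [0.006 0.005 0.13 ] twist 0.004 axes z [ 0.002 -0.001 -1.   ] yaw 79.72 pos [ 0.569 -0.199  0.11 ] t 10.675 q6 -1.9246040542500766
```

View pics/s5.png

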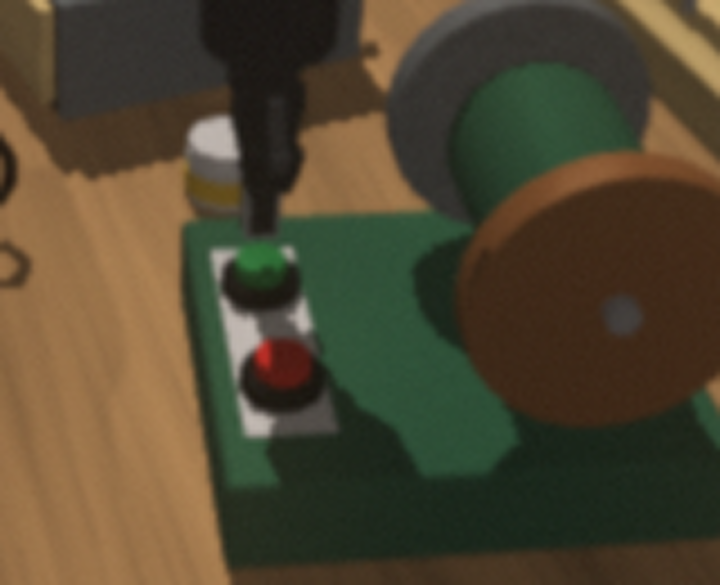

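The fingertips are directly over the green button (crop 262,230), well clear of the red one at (283,365). I press.

```bash
python3 -m handwheel '[[[0.006,0.005,0.05,0],[0.006,0.005,0.08,0],[0.006,0.005,0.1,0],[0.006,0.005,0.12,0],[0.006,0.005,0.13,0],[0.006,0.005,0.135,0],[0.006,0.005,0.14,0],[0.006,0.005,0.14,0],[0.006,0.005,0.14,0]]]'
```

```text
time_s: 11.85
eef_pos: [0.5667, -0.1978, 0.0837]
eef_rot: [-0.0, 0.09, 0.996, -0.0]
wrist_force: [-12.9, 6.3, 27.2]
opening: 0.002
grasp_force: 13.9
```

The button is hard on its stop, fully in. I lift straight up and check.

```bash
python3 -m handwheel '[[[0,0,-0.1,0],[0,0,-0.3,0],[0,0,-0.6,0],[0,0,-0.9,0],[0.3,0,-0.9,0],[0.6,0,-0.9,0],[0.9,0,-0.9,0],[0.9,0,-0.9,0],[0.9,0,-0.9,0]]]'
python3 - <<'E'
from h import *
grab('top','6'); a=dict(np.load('top_0.npz')); c=dict(np.load('top_6.npz'));W=world(c)
hsv=cv2.cvtColor(c['color'],cv2.COLOR_RGB2HSV);H,S=hsv[...,0],hsv[...,1]
for nm,(x0,x1,y0,y1),f in(('green',(315,340,192,214),(H>45)&(H<75)&(S>150)),('red',(345,370,198,220),((H<8)|(H>172))&(S>150)),('rockL',(160,178,192,214),(H>100)&(H<130)&(S>120)),('rockR',(179,197,192,214),(H>100)&(H<130)&(S>120))):
    m=np.zeros(f.shape,bool);m[y0:y1,x0:x1]=f[y0:y1,x0:x1]; print(nm,m.sum(),np.percentile(W[m][:,2],[10,50,90]).round(4))
    W0=world(a);print('   before',np.percentile(W0[m][:,2],[10,50,90]).round(4))
E
```

```text
time_s: 12.98
eef_pos: [0.3903, -0.1661, 0.2611]
eef_rot: [0.001, 0.09, 0.996, -0.001]
wrist_force: [0.5, 0.6, 0.4]
opening: 0.002
grasp_force: 0.0
green 79 [0.0765 0.0824 0.0882]
   before [0.0788 0.0823 0.088 ]
red 116 [0.072  0.0818 0.0863]
   before [0.0713 0.0821 0.0871]
rockL 137 [0.1156 0.1229 0.1269]
   before [0.1182 0.1263 0.1336]
rockR 150 [0.1198 0.128  0.134 ]
   before [0.1161 0.1217 0.1268]
```

View pics/top_6.png

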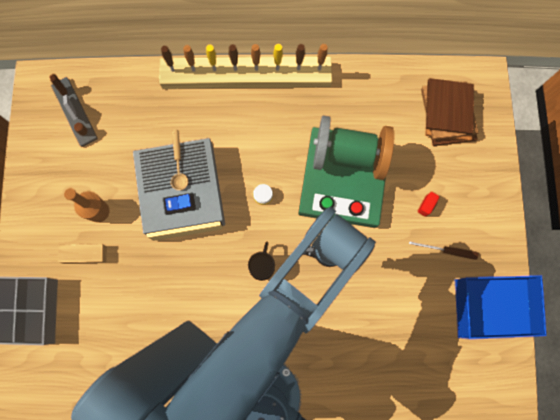

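The view and depth agree: the drawer is home (183,230), the rocker's barred half is flat with the other half raised (178,203), and the green button is back out at 82 mm (327,203). Nothing else has moved.

```bash
python3 -c "from bench import ctrl; print(ctrl.hand_in())"
```

```text
the job is handed in; nothing more can be done
None
```

The job is handed in at about 13 s: drawer pushed home, rocker pressed flat, green button pressed fully in and sprung back, with the red button and loose things untouched; no verdict was returned.

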